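# Stack the keyed parts tray on its bin

### The arm

A 7-joint arm with a two-finger parallel gripper is mounted at the origin on a cart in front of the work surface, level with it; the furniture and walls round the work are solid. World frame = base frame: x ahead of the robot, y to its left, z up, the work surface at z = 0. Lengths are in m, angles in rad, forces in N, time in s.
With the tool pointing down it reaches from about 0.35 to 0.9 m from the base axis. Payload 7.2 kg.
Tool frame: the origin (TCP) lies midway between the tips of the shut fingers; the grasp point (between the pads) lies 19 mm behind it; z points along the fingers, y is the line along which they close (so a half turn about z gives the same grasp; the last joint's range is limited). The gripper opens to 85 mm and grips with 20 to 120 N. Pads are 22 mm wide; open, the fingers measure 114 mm over their backs; the gripper's body (76 mm by 85 mm) begins 54 mm behind the grasp point. The pads swing forward as they close: fully open they stand 13 mm farther back than shut.
Start: joints at [1.067, 0.411, -0.013, 1.596, 0.006, 1.134, -0.082], TCP at [0.264, -0.567, 0.231] pointing down, gripper open.
Joint ranges: [-2.95, 2.95], [-0.29, 1.99], [-1.47, 1.44], [0.14, 2.54], [-1.03, 4.17], [0.13, 1.85], [-2.86, 2.86]. Speed limits (rad/s): [2.39, 2.39, 3.01, 3.01, 3.14, 3.14, 3.14].

### API

Orientations are given as [roll, pitch, yaw] about the fixed x, y, z axes, in that order (R = Rz(yaw) Ry(pitch) Rx(roll)).
In Python, from rig import monitor, imaging, job gives the robot as it stands.
- The arm moves only by the shell command python3 -m inch 'ROWS'. ROWS is JSON, a list that holds one entry, the list of rows, each a list of 7 numbers: the shift along the tool's x, y, z in mm, then the turn, a rotation vector about the tool's x, y, z in degrees, then the gripper command: -1 is shut, 1 is fully open, values between are in proportion. In form: [[[x, y, z, rx, ry, rz, jaw], ...]]. A call has 1 to 12 rows; each row is the pose to reach, as a shift and turn from the pose commanded when the call began, along the tool's axes at that moment; what a row does not reach only later rows make up. A row lasts 1/12 s, in which the tool goes at most 41.7 mm and 7.16 degrees, less where a joint would pass 70% of its speed; a pose out of reach is approached as far as the arm can. A call with a gripper value outside its range is refused whole. The fingers move at their own pace and stop on an object; the grip force is fixed at half the most. Time passes only in rows, so rows that repeat a pose let the fingers close. It gives the time, the measured TCP pose, the force, the opening and the grip force at its end, in the units of the state.
- monitor.state(): the state, without advancing time (a new reading comes with each control period).
- imaging.get_image(name): name is "side" or "top"; returns a dict with "color" (384x512x3 uint8, red, green, blue), "depth" (384x512 float32, m along the optical axis (not along the pixel's ray), 0 where there is no reading), "fov_y" (degrees; the focal length in pixels is half the picture's height over the tangent of half this angle, whatever the lens; pixels are square), "cx", "cy" (the principal point, pixels), "extrinsics" (4x4, takes a point from camera to world coordinates). Camera axes: x right, y down, z forward; pixel columns grow to the right and rows downward; lengths in m; the calibration is good to about 2 mm. A picture is of the moment at which its call begins.
- job.sign_off(): hands the job in; it is judged then, once.
The state is a dict: "time_s": time; "q": joint angles; "joint_velocities": joint speeds; "effort": joint torques, N m; "tool_pos": TCP position; "tcp_rot": TCP orientation; "contact_force": force on the tool from outside, world axes, zero at the start; "torque": the same for the moment, N m; "opening": finger opening in m; "gripper_force": force on a finger pad.
Only numpy, scipy, OpenCV 4.12 (cv2) and the standard library are available. Lean on these libraries where they do the work, as an engineer would, in place of code of your own. Each camera call takes 0.05 s, during which the arm holds its last target. There are 200 camera calls.

### The job

Pick up the grey parts tray that has a single orange lug by its black handle and stack it on the blue bin, so that the lug drops into the orange-edged notch in the bin's wall and the tray sits level and fully down on the bin's rim. Lower it gently rather than dropping it, let go, and leave the other grey tray, the one with two lugs, where it stands.

Things in the scene. Friction and masses are not known exactly. Their poses are not given: they have to be found in the camera images.
- bin_base: Open blue bin, 90 (x) x 110 (y) x 50 mm high, walls 10 mm, fixed; low caps lie in it. Origin: centre of its underside, on the surface. Mid-way along its front wall (-x, roughly toward the robot) is an orange-edged notch, 44 mm wide, 16 mm deep, open above. With the tray seated, both share centre line and heading, and point tray_one_grip is 119 mm above this origin.
- tray_one_grip (a point): The grey tray to stack: loose, 0.15 kg, 90 (x) x 110 (y) mm. This point: centre of its black grip bar (62 mm along the tray's x, 12 thick along y, 24 high), over the tray's middle, 83 mm above its feet's bottom; its rim is 41 mm and its floor's underside 69 mm below. Four feet, 14 mm long, go inside the bin's walls with 10 mm to spare. One orange lug, mid front (-x). Axes: the tray's, z up.
- lug (a point): Lower end of that tray's only orange lug (24 mm wide, 14 mm long below the floor): 45 mm from the tray's middle toward its front (-x), level with the bottom of the feet. It has 10 mm to spare either side in the bin's notch. Axes are the tray's.
- tray_two_grip (a point): The other grey tray, the wrong one: same shape, size and handle (same point on its grip bar), but with two orange lugs 18 mm wide, 38 mm either side of the middle of its front, which do not fit the bin. It must stay where it is.

How it is judged:
At the end, for the whole second after the job is handed in: The one-lug tray rests released and still on the blue bin, its lug down in the notch of the bin's front wall: grip bar 119 mm (within about 6 mm) above the bin's origin, within 18 mm of the bin's centre line, heading within 0.3 rad of the bin's, level within 0.06 rad (z of tray_one_grip in the frame of bin_base between 0.112 and 0.124 m and horizontal distance between tray_one_grip and bin_base below 0.018 m and x of lug in the frame of bin_base below -0.025 m and z of lug in the frame of bin_base below 0.041 m and angle between the x axis of tray_one_grip and the x axis of bin_base, either way round below 0.3 rad and angle between tray_one_grip's own z axis and vertical below 0.06 rad and linear speed of tray_one below 0.02 m/s); the robot touches nothing.
It fails at once if the two-lug tray was moved more than 30 mm (distance of tray_two_grip from where it was at the start of the episode above 0.03 m).
It fails at once if the one-lug tray was dropped from more than about 25 mm or thrown (contact force between the fingers and tray_one below 0.05 N and linear speed of tray_one above 0.7 m/s).
It also fails if it takes over 40 s, if anything falls off the work surface, if the arm or the gripper's body presses on something with over 40 N, if the wrist force passes 120 N, or if a joint passes its speed limit or range.

## Working session

There is one attempt and no reset: what is moved stays moved. The work goes in short steps, Python scripts to look and compute and a shell command to move; the robot and the scene stay as the last step left them, time stands still between calls to the robot, and variables do not carry over. Pictures are saved under pics/ and viewed, at most 10 in all, crops included, and the job is handed in when it is done.

```bash
mkdir -p pics; cat > h.py <<'E'
import numpy as np, cv2, pickle
from rig import monitor, imaging
def grab(n,tag):
    d=imaging.get_image(n); pickle.dump(d,open(f'pics/{n}_{tag}.pkl','wb')); cv2.imwrite(f'pics/{n}_{tag}.png',d['color'][:,:,::-1]); return d
def load(n,tag): return pickle.load(open(f'pics/{n}_{tag}.pkl','rb'))
def cloud(d):
    Z=d['depth']; h,w=Z.shape; f=h/2/np.tan(np.radians(d['fov_y'])/2)
    v,u=np.mgrid[:h,:w]; P=np.stack([(u-d['cx'])*Z/f,(v-d['cy'])*Z/f,Z,np.ones_like(Z)],-1)@np.array(d['extrinsics']).T
    P=P[...,:3]; P[Z==0]=np.nan; return P
E
python3 - <<'E'
from h import *
for n in('top','side'):
    d=grab(n,'0'); print(n,d['fov_y'],d['cx'],d['cy'],np.round(d['extrinsics'],3).tolist())
s=monitor.state(); print(s['tool_pos'],s['tcp_rot'],s['opening'])
a=cv2.imread('pics/top_0.png');b=cv2.imread('pics/side_0.png')
cv2.imwrite('pics/both0.png',cv2.resize(np.vstack([a,b]),None,fx=.78,fy=.78))
E
```

```text
top 44.70047343717924 242.55757806132542 196.47196402987356 [[0.019, -0.995, 0.096, 0.402], [-1.0, -0.017, 0.02, 0.142], [-0.018, -0.096, -0.995, 1.137], [0.0, 0.0, 0.0, 1.0]]
side 42.646079157884294 256.840217718414 182.33295265475374 [[-0.925, -0.23, 0.304, 0.201], [-0.381, 0.582, -0.718, 0.82], [-0.012, -0.78, -0.626, 0.663], [0.0, 0.0, 0.0, 1.0]]
[ 0.26362559 -0.56618747  0.23051851] [-3.14010197e+00  8.28822682e-05  4.35836721e-01] 0.0851797074818684
```

View pics/both0.png

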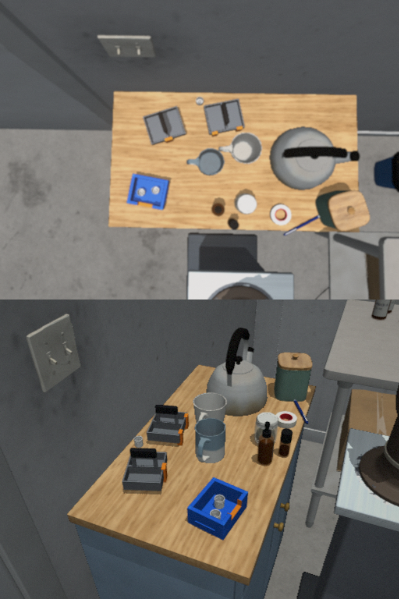

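```bash
python3 - <<'E'
from h import *
a=cv2.imread('pics/top_0.png')[110:300,140:340];b=cv2.imread('pics/side_0.png')[110:310,80:340]
cv2.imwrite('pics/ctop.png',cv2.resize(a,None,fx=3,fy=3,interpolation=cv2.INTER_CUBIC))
cv2.imwrite('pics/cside.png',cv2.resize(b,None,fx=3,fy=3,interpolation=cv2.INTER_CUBIC))
E
```

```text
(no output)
```

View pics/ctop.png

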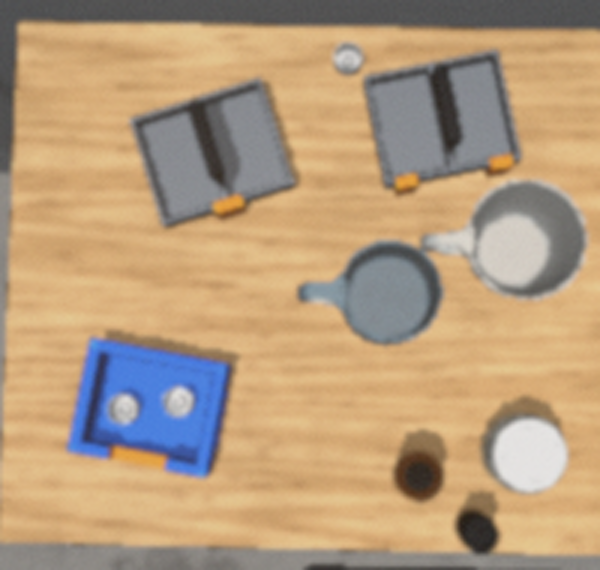

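View pics/cside.png

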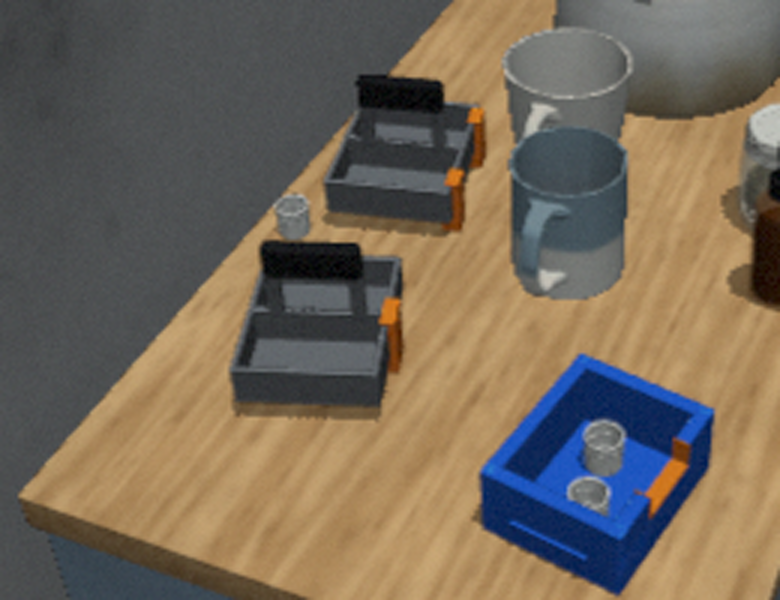

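The top crop (3x, offset 140,110) shows the one-lug tray at the left: rim corners about (133,120), (263,82), (297,186), (165,226), lug at (229,205), grip bar from (200,105) to (222,185). The bin's rim corners are about (93,340), (230,363), (208,475), (70,452), with the notch at (140,457). The two-lug tray is at (443,120). The side crop agrees: one-lug tray nearer at (310,330), its bar at (311,260), and the bin at (600,470).

```bash
cat >> h.py <<'E'
def rect(P):
    (c,s,a)=cv2.minAreaRect((P[:,:2]*1000).astype(np.float32)); return np.round(c,1),np.round(s,1),round(a,1)
def measure(d):
    P=cloud(d); c=d['color'].astype(int); r,g,b=c[...,0],c[...,1],c[...,2]
    box=lambda x0,x1,y0,y1:(P[...,0]>x0)&(P[...,0]<x1)&(P[...,1]>y0)&(P[...,1]<y1)
    m=(b>120)&(b-r>80)&box(.2,.6,.1,.7); Q=P[m]; z=np.nanpercentile(Q[:,2],97); t=Q[Q[:,2]>z-.008]
    print('bin top z',z.round(4),len(t),rect(t))
    return P,c
E
python3 - <<'E'
from h import *
D={n:load(n,'0') for n in('top','side')}
P=cloud(D['top'])
for nm,uv in dict(bin=[(93,340),(230,363),(208,475),(70,452)],t1=[(133,120),(263,82),(297,186),(165,226)],bar=[(200,105),(222,185)],mug=[(305,290),(345,290),(440,290)],lug=[(229,205)],t2=[(443,120)]).items():
    # rays onto plane height
    d=D['top'];f=192/np.tan(np.radians(d['fov_y'])/2);E=np.array(d['extrinsics'])
    for u,v in uv:
        u=140+u/3;v=110+v/3; r=E[:3,:3]@[(u-d['cx'])/f,(v-d['cy'])/f,1]
        z={'bin':.05,'t1':.042,'bar':.095,'mug':.1,'lug':.045,'t2':.042}[nm]
        print(nm,np.round(E[:3,3]+r*(z-E[2,3])/r[2],4),'depth',np.round(P[int(v),int(u)],3))
for n in D:
    print(n);P,c=measure(D[n])
    x,y,z=P[...,0],P[...,1],P[...,2]
    for nm,cx,cy in (('t1',.5,.30),('t2',.5,.15)):
        m=(c.max(-1)<60)&(z>.065)&(z<.13)&(abs(x-.53)<.1)&(abs(y-cy)<.1)
        n_,l=cv2.connectedComponents(m.astype(np.uint8))
        for i in range(1,n_):
            k=l==i
            if k.sum()>25: print('bar',k.sum(),rect(P[k]),'zmax',np.percentile(z[k],[2,50,98]).round(4))
        break
    m=(z>.06)&(z<.3)&(x>.2)&(x<.7)&(y>.0)&(y<.7)
    n_,l,st,ce=cv2.connectedComponentsWithStats(m.astype(np.uint8))
    for i in range(1,n_):
        k=l==i
        if k.sum()>25: print('tall',k.sum(),rect(P[k]),np.percentile(z[k],98).round(3))
E
```

```text
bin [0.4407 0.3297 0.05  ] depth [0.441 0.33  0.05 ]
bin [0.4248 0.2226 0.05  ] depth [0.426 0.227 0.017]
bin [0.3386 0.2375 0.05  ] depth [0.338 0.241 0.024]
bin [0.354  0.3446 0.05  ] depth [0.355 0.346 0.049]
t1 [0.6162 0.3051 0.042 ] depth [0.616 0.306 0.041]
t1 [0.6485 0.2024 0.042 ] depth [0.658 0.206 0.003]
t1 [0.5654 0.1737 0.042 ] depth [0.572 0.175 0.001]
t1 [0.5318 0.2772 0.042 ] depth [0.534 0.279 0.029]
bar [0.6181 0.2468 0.095 ] depth [0.618 0.248 0.095]
bar [0.5573 0.2286 0.095 ] depth [0.565 0.232 0.055]
mug [0.4788 0.1645 0.1   ] depth [0.482 0.166 0.081]
mug [0.4794 0.1348 0.1   ] depth [0.488 0.134 0.01 ]
mug [0.4806 0.0645 0.1   ] depth [0.484 0.065 0.08 ]
lug [0.549  0.2268 0.045 ] depth [0.55  0.228 0.046]
t2 [0.62   0.0591 0.042 ] depth [0.611 0.064 0.088]
top
bin top z 0.0536 520 (array([390.5, 286.2]), array([109.1,  87.6]), 80.3)
bar 36 (array([600.8, 244.9]), array([36.8,  7.5]), 16.1) zmax [0.0931 0.0961 0.0996]
tall 168 (array([623.2,  60.9]), array([62. , 12.5]), 12.4) 0.099
tall 151 (array([592.7, 243.1]), array([61.7, 12. ]), 18.8) 0.1
tall 544 (array([490.3,  72.2]), array([ 85. , 191.6]), 25.2) 0.101
tall 263 (array([360.7,  13.1]), array([58.6, 25.6]), 0.2) 0.085
tall 240 (array([343. ,  78.4]), array([38. , 36.3]), 0.3) 0.128
tall 133 (array([301.2,  32.8]), array([27.2, 25.5]), 1.6) 0.082
side
bin top z 0.0512 795 (array([388. , 285.8]), array([110.9,  90.4]), 80.4)
bar 417 (array([589.8, 245. ]), array([61., 13.]), 18.7) zmax [0.0678 0.0868 0.0956]
tall 1604 (array([488.1,  72.5]), array([ 85.3, 193. ]), 25.2) 0.097
tall 356 (array([621. ,  61.9]), array([62.9, 16.2]), 11.2) 0.096
tall 752 (array([353. ,  48.2]), array([ 56.8, 103.2]), 7.5) 0.124
tall 191 (array([298.8,  32.6]), array([26.8, 27.9]), 51.7) 0.079
tall 460 (array([590.4, 244.2]), array([61.4, 14.8]), 16.8) 0.096
```

```bash
python3 - <<'E'
from h import *
for n in('top','side'):
    P=cloud(load(n,'0')).reshape(-1,3); P=P[np.isfinite(P[:,0])&(P[:,2]<.9)]
    print(n)
    for x0 in np.arange(0,.9,.1):
        print(round(x0,1),[ (lambda q: round(float(np.percentile(q,99)),2) if len(q)>5 else None)(P[(abs(P[:,0]-x0-.05)<.05)&(abs(P[:,1]-y0-.05)<.05),2]) for y0 in np.arange(-.8,.5,.1)])
def R(y): return cv2.Rodrigues(np.array([0,0,y]))[0]@np.diag([1,-1,-1.])
y=monitor.state()['tcp_rot'][2];p=monitor.state()['tool_pos']
print('tool xyz to above tray', (R(y).T@(np.array([.5915,.243,.30])-p)*1000).round(1),'turn z', y*57.3-18.4)
E
```

```text
top
0.0 [None, -0.45, -0.57, 0.04, -0.85, -0.85, 0.0, 0.02, 0.02, 0.0, -0.85, -0.85, -0.85]
0.1 [-0.58, -0.45, -0.57, 0.04, -0.85, -0.85, 0.0, 0.01, 0.01, 0.0, -0.85, -0.85, -0.85]
0.2 [-0.57, -0.57, -0.2, 0.04, 0.0, 0.12, 0.02, 0.01, 0.08, 0.0, 0.01, 0.01, 0.0]
0.3 [-0.85, None, None, None, 0.13, 0.14, 0.02, 0.08, 0.13, 0.01, 0.05, 0.05, 0.01]
0.4 [-0.54, None, None, None, 0.12, 0.23, 0.23, 0.17, 0.1, 0.09, 0.05, 0.05, 0.01]
0.5 [-0.54, None, None, None, 0.12, 0.23, 0.24, 0.17, 0.1, 0.09, 0.1, 0.01, 0.01]
0.6 [-0.85, None, None, None, 0.01, 0.01, 0.01, 0.01, 0.1, 0.04, 0.1, 0.04, 0.01]
0.7 [-0.41, -0.22, -0.04, 0.15, 0.33, 0.51, 0.55, 0.55, 0.55, 0.55, 0.54, 0.54, 0.54]
0.8 [None, None, None, None, None, None, None, None, None, None, None, None, None]
side
0.0 [0.04, 0.04, 0.04, 0.04, -0.85, -0.85, 0.0, 0.22, 0.17, 0.01, None, None, None]
0.1 [0.04, 0.04, 0.04, 0.04, -0.85, -0.85, 0.0, 0.01, 0.01, 0.0, None, None, None]
0.2 [0.04, 0.04, 0.04, 0.04, 0.0, 0.12, 0.01, 0.0, 0.08, 0.0, 0.0, 0.0, 0.0]
0.3 [-0.85, -0.85, -0.85, None, 0.12, 0.13, 0.02, 0.08, 0.12, 0.0, 0.05, 0.05, 0.0]
0.4 [None, None, None, None, 0.08, 0.22, 0.23, 0.18, 0.1, 0.09, 0.05, 0.05, 0.0]
0.5 [None, None, None, None, None, 0.19, 0.23, 0.18, 0.1, 0.09, 0.09, 0.03, 0.0]
0.6 [None, None, None, None, 0.0, 0.0, 0.0, 0.0, 0.1, 0.04, 0.09, 0.04, 0.0]
0.7 [0.12, 0.15, 0.18, 0.21, 0.24, 0.27, 0.3, 0.34, 0.37, 0.4, 0.43, 0.45, 0.4]
0.8 [None, None, None, None, None, None, None, None, None, None, None, None, None]
tool xyz to above tray [ 638.8 -595.1  -69.5] turn z 6.5734441283505305
```

```bash
python3 -m inch '[[[0,0,-45,0,0,0,1],[0,0,-90,0,0,0,1],[0,0,-130,0,0,0,1],[0,0,-130,0,0,0,1],[30,-28,-130,0,0,0,1],[60,-56,-130,0,0,0,1],[90,-84,-130,0,0,1,1],[120,-112,-130,0,0,2,1],[150,-140,-130,0,0,3,1],[180,-168,-130,0,0,4,1],[210,-196,-130,0,0,5,1],[240,-224,-130,0,0,6.5,1]]]'
```

```text
time_s: 1.1
tool_pos: [0.3869, -0.2602, 0.361]
tcp_rot: [3.141, 0.0, 0.321]
contact_force: [1.1, 1.1, 1.0]
opening: 0.0854
gripper_force: 0.0
```

```bash
python3 -m inch '[[[25,-29,0,0,0,0,1],[50,-58,0,0,0,0,1],[75,-87,0,0,0,0,1],[100,-117,0,0,0,0,1],[125,-146,0,0,0,0,1],[150,-175,0,0,0,0,1],[175,-204,0,0,0,0,1],[200,-233,0,0,0,0,1],[225,-262,0,0,0,0,1],[250,-291,0,0,0,0,1],[275,-320,0,0,0,0,1],[275,-320,0,0,0,0,1]]]'
python3 - <<'E'
from h import *
def R(y): return cv2.Rodrigues(np.array([0,0,y]))[0]@np.diag([1,-1,-1.])
s=monitor.state();y=s['tcp_rot'][2];p=s['tool_pos'];print(p,s['tcp_rot'])
print((R(y).T@(np.array([.5915,.243,.30])-p)*1000).round(1))
E
```

```text
time_s: 2.1
tool_pos: [0.5464, 0.1366, 0.3602]
tcp_rot: [-3.137, -0.0, 0.331]
contact_force: [-1.4, -0.5, 0.3]
opening: 0.0854
gripper_force: 0.0
[0.54644356 0.1366427  0.36015548] [-3.13667133e+00 -2.25357346e-04  3.31125274e-01]
[ 77.2 -85.9  60.2]
```

Cross to above the tray, then down to TCP z ≈ 0.13 (bar top is 0.095), then look.

```bash
python3 -m inch '[[[25,-28,0,0,0,0,1],[50,-56,0,0,0,0,1],[75,-83,0,0,0,0.5,1],[77,-86,30,0,0,0.5,1],[77,-86,60,0,0,0.5,1],[77,-86,90,0,0,0.5,1],[77,-86,120,0,0,0.5,1],[77,-86,150,0,0,0.5,1],[77,-86,180,0,0,0.5,1],[77,-86,210,0,0,0.5,1],[77,-86,225,0,0,0.5,1],[77,-86,225,0,0,0.5,1]]]'
python3 - <<'E'
from h import *
grab('side','1'); d=grab('top','1'); s=monitor.state();print(s['tool_pos'],s['tcp_rot'])
a=cv2.imread('pics/side_1.png')[80:280,80:340]
cv2.imwrite('pics/cside1.png',cv2.resize(a,None,fx=3,fy=3,interpolation=cv2.INTER_CUBIC))
E
```

```text
time_s: 3.1
tool_pos: [0.5896, 0.2328, 0.1315]
tcp_rot: [3.141, 0.008, 0.314]
contact_force: [0.1, 0.0, 0.1]
opening: 0.0855
gripper_force: 0.0
[0.59186947 0.23438023 0.13604013] [-3.14134267e+00  1.13919475e-03  3.13755541e-01]
```

View pics/cside1.png

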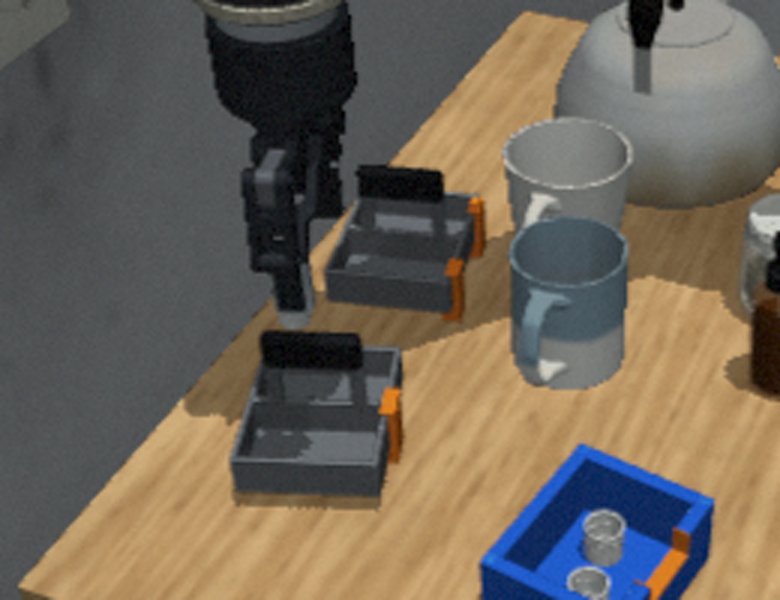

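The open gripper is directly over the one-lug tray's bar (fingertip at crop (293,320), bar at (311,350)). The state reads about 9 mm short in y, so I correct that on the way down.

```bash
python3 -m inch '[[[3,-8,0,0,0,0,1],[3,-8,0,0,0,0,1],[3,-8,20,0,0,0,1],[3,-8,40,0,0,0,1],[3,-8,55,0,0,0,1],[3,-8,70,0,0,0,1],[3,-8,70,0,0,0,1],[3,-8,70,0,0,0,1]]]'; python3 - <<'E'
from h import *
s=monitor.state();print(s['tool_pos'],s['tcp_rot'],s['contact_force'])
E
```

```text
time_s: 3.87
tool_pos: [0.5926, 0.2435, 0.0669]
tcp_rot: [-3.141, -0.0, 0.314]
contact_force: [0.7, 0.1, -0.1]
opening: 0.085
gripper_force: 0.0
[0.59256173 0.24346188 0.06691078] [-3.14136834e+00 -2.73684129e-04  3.14048858e-01] [ 0.68140741  0.10396329 -0.08365009]
```

```bash
python3 -m inch '[[[0,0,2,0,0,0,1],[0,0,2,0,0,0,-1],[0,0,2,0,0,0,-1],[0,0,2,0,0,0,-1],[0,0,2,0,0,0,-1],[0,0,2,0,0,0,-1],[0,0,2,0,0,0,-1],[0,0,2,0,0,0,-1],[0,0,2,0,0,0,-1],[0,0,2,0,0,0,-1]]]'
```

```text
time_s: 4.7
tool_pos: [0.5926, 0.2428, 0.0644]
tcp_rot: [3.141, -0.0, 0.314]
contact_force: [0.0, -0.5, 1.0]
opening: 0.0112
gripper_force: 61.4
```

```bash
python3 -m inch '[[[0,0,-5,0,0,0,-1],[0,0,-12,0,0,0,-1],[0,0,-22,0,0,0,-1],[0,0,-35,0,0,0,-1],[0,0,-50,0,0,0,-1],[0,0,-65,0,0,0,-1],[0,0,-80,0,0,0,-1],[0,0,-95,0,0,0,-1],[0,0,-110,0,0,0,-1],[0,0,-120,0,0,0,-1],[0,0,-120,0,0,0,-1],[0,0,-120,0,0,0,-1]]]'
python3 - <<'E'
from h import *
grab('side','2'); d=grab('top','2')
def R(y): return cv2.Rodrigues(np.array([0,0,y]))[0]@np.diag([1,-1,-1.])
s=monitor.state();y=s['tcp_rot'][2];p=s['tool_pos'];print(p,s['tcp_rot'],s['opening'],s['gripper_force'],s['contact_force'])
print((R(y).T@(np.array([.389,.286,p[2]])-p)*1000).round(1),y*57.3+9.75)
a=cv2.imread('pics/side_2.png')[40:240,80:340]
cv2.imwrite('pics/cside2.png',cv2.resize(a,None,fx=3,fy=3,interpolation=cv2.INTER_CUBIC))
E
```

```text
time_s: 5.7
tool_pos: [0.5927, 0.243, 0.1851]
tcp_rot: [3.142, -0.002, 0.314]
contact_force: [-0.6, -0.1, -2.1]
opening: 0.0111
gripper_force: 61.1
[0.59205082 0.2425735  0.18355868] [3.14131934e+00 1.15522086e-03 3.13599201e-01] 0.010739273314408436 61.05515241622925 [ 0.25397157 -0.67715868 -2.28538864]
[-179.8 -103.9    0. ] 27.719234216643454
```

View pics/cside2.png

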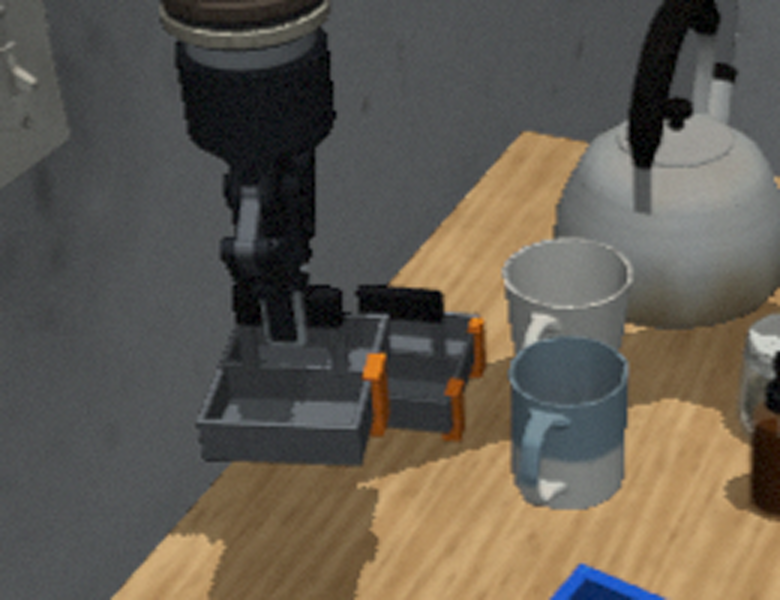

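The tray hangs level in the gripper (lug at crop (376,395)) with the finger at mid-bar. Now over to the bin.

```bash
python3 -m inch '[[[-8,-5,0,0,0,1,-1],[-23,-13,0,0,0,4,-1],[-43,-25,0,0,0,7,-1],[-63,-36,0,0,0,10,-1],[-83,-48,0,0,0,13,-1],[-103,-60,0,0,0,16,-1],[-123,-71,0,0,0,19,-1],[-143,-83,0,0,0,22,-1],[-160,-92,0,0,0,25,-1],[-172,-99,0,0,0,27,-1],[-180,-104,0,0,0,27.7,-1],[-180,-104,0,0,0,27.7,-1]]]'
python3 -m inch '[[[0,0,5,0,0,0,-1],[0,0,15,0,0,0,-1],[0,0,25,0,0,0,-1],[0,0,30,0,0,0,-1],[0,0,30,0,0,0,-1],[0,0,30,0,0,0,-1]]]'
python3 - <<'E'
from h import *
D={n:grab(n,'3') for n in('side','top')}
s=monitor.state();print(s['tool_pos'],s['tcp_rot'],s['opening'])
for n in D:
    P=cloud(D[n]);c=D[n]['color'].astype(int);r,g,b=c[...,0],c[...,1],c[...,2]
    m=(r>150)&(r-b>100)&(g<r*.75)&(abs(P[...,0]-.36)<.08)&(abs(P[...,1]-.29)<.08)
    for nm,k in(('lug',m&(P[...,2]>.06)),('notch',m&(P[...,2]<.056))): print(n,nm,k.sum(),np.median(P[k],0).round(4) if k.any() else '',rect(P[k]) if k.sum()>3 else '')
    # tray rim: grey near rim height
    k=(abs(P[...,2]-(s['tool_pos'][2]+.019-.041))<.006)&(c.max(-1)-c.min(-1)<40)&(abs(P[...,0]-.39)<.09)&(abs(P[...,1]-.29)<.09)
    print(n,'rim',k.sum(),rect(P[k]))
a=cv2.imread('pics/side_3.png')[120:320,160:420];b=cv2.imread('pics/top_3.png')[180:300,100:260]
cv2.imwrite('pics/c3.png',np.hstack([cv2.resize(a,(440,338)),cv2.resize(b,(360,270))[:338] if 0 else cv2.copyMakeBorder(cv2.resize(b,(360,270)),0,68,0,0,0)]))
E
```

```text
time_s: 6.8
tool_pos: [0.3872, 0.2868, 0.1839]
tcp_rot: [3.141, 0.001, -0.167]
contact_force: [0.7, -0.2, -2.0]
opening: 0.0111
gripper_force: 61.1
time_s: 7.3
tool_pos: [0.3891, 0.286, 0.1535]
tcp_rot: [3.141, 0.001, -0.17]
contact_force: [-0.1, -0.0, -2.5]
opening: 0.011
gripper_force: 61.0
[0.38936511 0.28644614 0.15430636] [-3.14141445e+00  1.07346378e-04 -1.69880457e-01] 0.011031623368946631
side lug 78 [0.3426 0.2939 0.1327] (array([341.8, 288.4]), array([33.9,  9.5]), 79.5)
side notch 91 [0.3473 0.2887 0.0336] (array([348.2, 290.2]), array([41.1, 10.7]), 80.6)
side rim 706 (array([387.5, 286.4]), array([112.3,  90.7]), 80.4)
top lug 0  
top notch 0  
top rim 122 (array([413.3, 247.9]), array([95.5, 47.9]), 37.4)
```

View pics/c3.png

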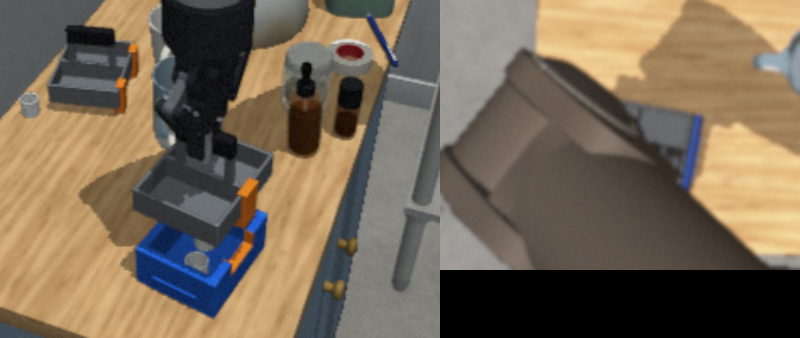

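The tray hangs square over the bin: lug at (248,203) above the notch at (241,257), and the rim centre is within 1 mm of the bin's (measured in the same side view). Lowering.

```bash
python3 -m inch '[[[0,0,6,0,0,0,-1],[0,0,14,0,0,0,-1],[0,0,22,0,0,0,-1],[0,0,30,0,0,0,-1],[0,0,36,0,0,0,-1],[0,0,41,0,0,0,-1],[0,0,45,0,0,0,-1],[0,0,48,0,0,0,-1],[0,0,50,0,0,0,-1],[0,0,50,0,0,0,-1]]]'
python3 -m inch '[[[0,0,1,0,0,0,-1],[0,0,2,0,0,0,-1],[0,0,3,0,0,0,-1],[0,0,3,0,0,0,-1]]]'
```

```text
time_s: 8.23
tool_pos: [0.3891, 0.2863, 0.104]
tcp_rot: [3.141, 0.0, -0.17]
contact_force: [0.3, -0.1, -1.1]
opening: 0.0111
gripper_force: 61.1
time_s: 8.57
tool_pos: [0.3892, 0.2863, 0.1012]
tcp_rot: [3.142, -0.0, -0.17]
contact_force: [-0.2, 0.4, -1.5]
opening: 0.0112
gripper_force: 61.1
```

```bash
python3 -m inch '[[[0,0,0.7,0,0,0,-1],[0,0,1.4,0,0,0,-1],[0,0,2,0,0,0,-1],[0,0,2,0,0,0,-1]]]'
```

```text
time_s: 8.9
tool_pos: [0.3893, 0.2862, 0.1003]
tcp_rot: [3.141, -0.001, -0.17]
contact_force: [-3.1, -4.4, 11.2]
opening: 0.0109
gripper_force: 63.0
```

Contact at TCP z = 0.100, the seated height. Releasing.

```bash
python3 -m inch '[[[0,0,-1,0,0,0,-1],[0,0,-1,0,0,0,-0.5],[0,0,-1,0,0,0,0],[0,0,-1,0,0,0,0.5],[0,0,-1,0,0,0,1],[0,0,-1,0,0,0,1],[0,0,-1,0,0,0,1],[0,0,-1,0,0,0,1],[0,0,-1,0,0,0,1],[0,0,-1,0,0,0,1],[0,0,-1,0,0,0,1],[0,0,-1,0,0,0,1]]]'
python3 -m inch '[[[0,0,-5,0,0,0,1],[0,0,-15,0,0,0,1],[0,0,-30,0,0,0,1],[0,0,-55,0,0,0,1],[0,0,-80,0,0,0,1],[0,0,-110,0,0,0,1],[0,0,-140,0,0,0,1],[0,0,-140,0,0,0,1]]]'
python3 - <<'E'
from h import *
d=grab('side','4'); P=cloud(d);c=d['color'].astype(int);z=P[...,2]
near=(abs(P[...,0]-.39)<.09)&(abs(P[...,1]-.286)<.09)
k=(c.max(-1)<60)&near&(z>.09)&(z<.15);print('bar',k.sum(),rect(P[k]),np.percentile(z[k],[2,98]))
k=(abs(z-.078)<.006)&(c.max(-1)-c.min(-1)<40)&near;print('rim',rect(P[k]),np.percentile(z[k],97))
q=P[k];A=np.c_[q[:,:2],np.ones(len(q))];print('tilt',np.linalg.lstsq(A,q[:,2],rcond=None)[0][:2])
cv2.imwrite('pics/c4.png',cv2.resize(cv2.imread('pics/side_4.png')[120:320,160:420],None,fx=3,fy=3,interpolation=cv2.INTER_CUBIC))
E
```

```text
time_s: 9.9
tool_pos: [0.3892, 0.2863, 0.1003]
tcp_rot: [3.142, -0.0, -0.17]
contact_force: [0.4, 0.0, 0.4]
opening: 0.0851
gripper_force: 0.0
time_s: 10.57
tool_pos: [0.391, 0.2886, 0.2467]
tcp_rot: [-3.135, -0.007, -0.169]
contact_force: [1.6, 0.8, 0.5]
opening: 0.085
gripper_force: 0.0
bar 565 (array([387.5, 288.2]), array([13.5, 61.1]), 81.2) [0.09252874 0.1316652 ]
rim (array([387.8, 286.9]), array([113.1,  90.7]), 80.6) 0.08006319726008036
tilt [ 0.00052908 -0.00207816]
```

View pics/c4.png

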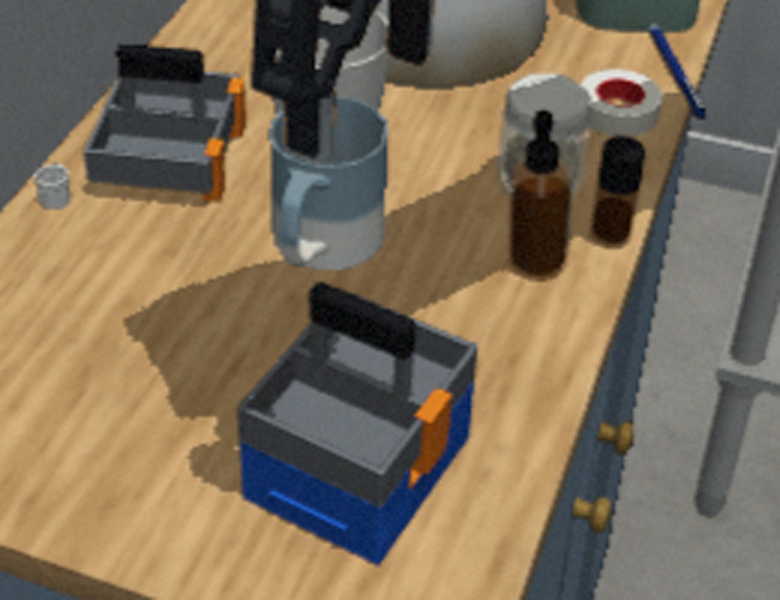

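The tray sits flush on the bin with the lug in the notch (crop (430,445)). It is level, centred and released, the gripper is clear above it, and the two-lug tray is untouched at (165,130).

```bash
python3 -m inch '[[[0,0,0,0,0,0,1],[0,0,0,0,0,0,1],[0,0,0,0,0,0,1]]]'; python3 -c "
from rig import job; print(job.sign_off())"
```

```text
time_s: 10.87
tool_pos: [0.3886, 0.2858, 0.2393]
tcp_rot: [3.14, 0.001, -0.17]
contact_force: [-0.0, -0.5, -0.4]
opening: 0.0852
gripper_force: 0.0
the job is handed in; nothing more can be done
None
```

The one-lug tray is released on the blue bin, level and fully down with its lug in the notch; the two-lug tray was left where it stood, and the job was handed in at about 11 s, though the hand-in returned no verdict.

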